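# Load the tilting repair cradle and hold it at the index

## Robot

A 6-joint arm with a two-finger parallel gripper is mounted at the origin on the work surface. World frame = base frame: x ahead of the robot, y to its left, z up, the work surface at z = 0. Lengths are in mm, angles in degrees, forces in N, time in s.
With the tool pointing down it reaches from about 300 to 850 mm from the base axis. Payload 4.2 kg.
Tool frame: the origin (TCP) lies between the finger pads, 19 mm behind the fingertips; this is the grasp point; z points along the fingers, y is the line along which they close (so a half turn about z gives the same grasp; the last joint's range is limited). The gripper opens to 91 mm and grips with 3 to 60 N. Pads are 32 mm wide; open, the fingers measure 118 mm over their backs; the gripper's body (76 mm by 178 mm) begins 60 mm behind the grasp point.
Start: joints at [-68.698, 18.312, 89.639, -0, 72.044, -1.146], TCP at [219.569, -531.442, 232.776] pointing down, gripper open.
Joint ranges: [-177.97, 177.97], [-48.28, 115.42], [12.27, 149.76], [-77.06, 257.06], [2.81, 150.46], [-146.56, 146.56]. Speed limits (degrees/s): [147.25, 147.25, 180, 180, 180, 180].

## Interface

Orientations are given as [roll, pitch, yaw] about the fixed x, y, z axes, in that order (R = Rz(yaw) Ry(pitch) Rx(roll)).
In Python, from workcell import status, cams, env, finder gives the robot as it stands.
- The arm moves only by the tool apply_moves, never from a script. Its argument "increments" is a list of rows, each a list of 7 numbers: the opening, from -1 (shut) to 1 (fully open), then the shift along the world's x, y, z in m, then the turn, a rotation vector about the world's x, y, z in degrees. In form: [[gripper, x, y, z, ax, ay, az], ...]. A call has 1 to 5 rows; each row shifts and turns the commanded pose from where the row before left it; what a row does not reach is not made up. A row lasts 1/12 s, in which the tool goes at most 41.7 mm and 7.16 degrees, less where a joint would pass 70% of its speed; a pose out of reach is approached as far as the arm can. A call with a gripper value outside its range is refused whole. The fingers move at their own pace and stop on an object; "newtons" is the grip in N (left out, the last holds). Time passes only in rows, so rows that do not move let the fingers close. It gives the time, the measured TCP pose, the force, the opening and the grip force at its end, in the units of the state.
- status.state(): the state, without advancing time (a new reading comes with each control period).
- cams.grab_frame(name): name is "scene" or "top"; returns a dict with "color" (480x640x3 uint8, red, green, blue), "intrinsics" (3x3 intrinsics, pixels), "k1" (the pictures are not rectified: a ray, as slopes to the right and down, at radius r is drawn at 1 + k1 r^2 times it, then the intrinsics apply), "R" (3x3) and "t" (3): a world point X has camera coordinates R X + t. Camera axes: x right, y down, z forward; pixel columns grow to the right and rows downward; lengths in mm; the calibration is good to about 2 mm. A picture is of the moment at which its call begins. There is no depth.
- env.job_done(): hands the job in; it is judged then, once.
Trained networks look in the newest picture that a camera, given by its name, has taken for a name from the list of things; names that differ only in an ending like _2 or _b are one class to them, and where a whole thing is asked for, a point or a joint stands for the part that bears it (a point fixed in the world has none). Each returns a list of dicts, best first, with "score" (0 to 1); they miss things now and then, are a little off and sometimes report something else, mostly with a low value. They report only what shows in the picture. A call takes as long as a camera call.
- finder.boxes_of(query, camera): "rect" ([left, top, width, height] in pixels, round what is visible of it).
- finder.trace(query, camera): "pixels" (480x640 bool, what is visible of it) and "rect" ([left, top, width, height] in pixels, round what is visible of it).
The state is a dict: "time_s": time; "qpos": joint angles; "qvel": joint speeds; "effort": joint torques, N m; "ee_pos": TCP position; "ee_rot": TCP orientation; "force": force on the tool from outside, world axes, zero at the start; "torque": the same for the moment, N m; "gripper_width": finger opening in mm; "gripper_force": force on a finger pad.
Only numpy, scipy, OpenCV 4.12 (cv2) and the standard library are available. Lean on these libraries where they do the work, as an engineer would, in place of code of your own. Each camera call takes 0.05 s, during which the arm holds its last target. There are 200 camera calls.

## Task

Lay the opened phone gently in the nest of the tilting repair cradle, flat on the pads between the eight black posts, and let go of it. Then lift the cradle's plate by its handle until the plate stands at the angle of the index arm, and finish while still holding it there: the hinge has no latch, and I need the phone tilted steady while I inspect its board. Leave the index arm and everything else on the bench as they are.

Things in the scene. Friction and masses are not known exactly. Their poses are not given: they have to be found in the camera images.
- phone: The opened phone: metal phone body without its display, battery and circuit board showing, 64 mm wide (its x), 132 mm long (its y), 8 mm thick, 80 to 160 g. Loose, open side up on the 3 mm thick blue mat. Origin: centre of its underside; z up. Grip it across the 64 mm width, at the middle of its length. It fits the nest either way round.
- cradle: Tilting repair cradle, fixed: grey foot 170 (x) by 250 mm (y), aluminium plate 135 mm deep by 190 mm wide, hinged along its far (+x) edge, steel handle at its near (-x) edge; a flat upright quadrant scale on the +y side, 0.21 m high. Origin: at bench height, in the middle of the plate's width. x points from the handle to the hinge, y along the hinge, z up.
- nest (a point): Place for the centre of the phone's underside: mid plate, on four 4 mm rubber pads, 59 mm above the bench with the plate down. Axes turn with the plate: x to the hinge, y along it (the phone's length), z out of the plate. Eight black posts, 8 mm thick, stand 7 mm above the pads plus a 4.5 mm taper, 2 mm clear of the phone; its long sides are free over the middle 90 mm.
- handle (a point): Centre of the handle's grip: a straight round steel bar, 10 mm diameter, 100 mm long, parallel to the hinge, 42 mm in front of the plate's near edge, free above, below and in front; 52.5 mm above the bench while the plate is down. It moves with the plate; the round bar may turn between the fingers.
- plate_hinge (a point): A point on the plate's hinge axis, 50 mm above the bench, in the middle of its width; y along the axis. The handle bar runs 182 mm from this axis, on its -x side.
- tilt_plate (a joint): Angle of the tilting plate, rad: 0 lying level on the cradle, growing as the handle edge is lifted, at most 1.25. The hinge is nearly frictionless, the plate weighs 0.3 to 0.5 kg and falls shut when let go. Lifting takes 1.5 to 3 N at the handle.
- index (a joint): Angle at which the index arm is set, rad, on the same axis, zero and sense as tilt_plate: the plate is at the mark when both read the same. The index arm is a thin dark steel arm on the outer (+y) face of the quadrant, from the hinge axis to the black knob. It stays where it is set and does not stop the plate.
- index_knob (a point): Centre of the black knob (20 mm diameter) at the end of the index arm, 162 mm from the hinge axis, 120 mm to the +y side of the cradle's middle.
- whole_phone: Bystander, must stay where it is: another phone, closed, black glass on top, 74 x 152 x 9 mm. Origin: centre of its underside.
- display: Bystander, must stay where it is: the display taken off the phone, a black glass panel 64 x 132 x 3 mm. Origin: centre of its underside.
- dish: Bystander, must stay where it is: a round steel screw dish, 68 mm diameter, 16 mm high. Origin: centre of its underside.
- screwdriver: Bystander, must stay where it is: a small black-handled screwdriver, 150 mm long, lying along its x on the mat. Origin: under its middle.
- tweezers: Bystander, must stay where it is: steel tweezers, 120 mm long, lying along their x on the mat. Origin: under their middle.
- bottle: Bystander, must stay where it is: a white plastic bottle, 38 mm diameter, 80 mm high. Origin: centre of its underside.
- notes: Bystander, must stay where it is: a yellow pad of notes, 76 x 76 x 18 mm. Origin: centre of its underside.

How it is judged:
By the outcome, as a careful person would: the job done as asked, in the order asked, and still so for the second after the job is handed in, while the arm keeps its last pose, push and grip.
It also fails if it takes over 51 s, if anything falls off the work surface, if the arm or the gripper's body presses on something with over 40 N, if the wrist force passes 120 N, or if a joint passes its speed limit or range.

## Working session

There is one attempt and no reset: what is moved stays moved. The work goes in short steps, Python scripts to look and compute and a tool call to move; the robot and the scene stay as the last step left them, time stands still between calls to the robot, and variables do not carry over. Pictures are saved under pics/ and viewed, at most 10 in all, crops included, and the job is handed in when it is done.

Besides the shell and the picture viewer there is one more tool, called after "Request:" by a JSON object that holds its "api" and its "payload", one argument or row to a line. apply_moves: Moves the arm, as the interface text tells. Its arguments: {"type":"object","properties":{"increments":{"type":"array","items":{"type":"array","items":{"type":"number"}}},"newtons":{"type":"number"}},"required":["increments"]}

```bash
ls; mkdir -p pics; python3 - <<'E'
from workcell import status,cams,finder
import cv2
print(status.state())
for n in("scene","top"):
    f=cams.grab_frame(n); cv2.imwrite(f"pics/{n}0.png",f["color"][:,:,::-1]); print(n,f["intrinsics"],f["k1"],f["R"],f["t"])
    for q in("phone","cradle","handle","index_knob","index","tilt_plate"):
        print(q,[(round(b["score"],2),b["rect"]) for b in finder.boxes_of(q,n)][:3])
E
```

```text
pics
{'time_s': 0.0, 'qpos': array([-6.86967506e+01,  1.83511368e+01,  8.97052552e+01, -1.40385854e-03,
        7.20453532e+01, -1.14713603e+00]), 'qvel': array([-0.00083476, -0.04684483, -0.07399716,  0.00691365, -0.03359093,
        0.00955883]), 'effort': array([ 8.92149146e-04, -4.12455654e+01, -2.31969452e+01,  7.25299213e-02,
        4.55789943e-02, -1.59571737e-04]), 'ee_pos': array([ 219.39361599, -530.98764959,  231.93312067]), 'ee_rot': array([-1.79898249e+02, -7.02479331e-04,  2.24508187e+01]), 'force': array([-0.1700768 , -0.62449775, -0.12699563]), 'torque': array([ 0.04046228,  0.04023743, -0.0350818 ]), 'gripper_force': 0.0, 'gripper_width': 91.47282994479865}
scene [[562.31030879   0.         325.21362243]
 [  0.         562.31030879 243.9749579 ]
 [  0.           0.           1.        ]] 0.05504266420579848 [[ 0.4152882   0.90960222 -0.01262974]
 [ 0.6144317  -0.29070909 -0.73345887]
 [-0.6708274   0.2968367  -0.67961649]] [-160.04963141 -286.07770006 1657.11834698]
phone []
cradle [(0.9, [357.9, 176.5, 128.9, 119.6])]
handle [(0.75, [365.0, 205.6, 102.0, 66.9])]
index_knob [(0.71, [444.9, 180.2, 25.7, 54.0]), (0.44, [365.1, 201.6, 97.8, 72.5])]
index [(0.64, [439.8, 179.6, 33.4, 57.1])]
tilt_plate [(0.86, [367.2, 205.0, 102.1, 69.9])]
top [[595.03841794   0.         311.23918313]
 [  0.         595.03841794 248.66996963]
 [  0.           0.           1.        ]] -0.17544952194923255 [[ 0.02603633 -0.99943216 -0.02138835]
 [-0.9811839  -0.02145462 -0.19187978]
 [ 0.19131194  0.02598175 -0.98118535]] [ -70.29050172  533.44697612 1354.03480314]
phone [(0.79, [319.4, 257.3, 56.0, 40.8])]
cradle [(0.87, [167.8, 191.2, 110.7, 83.6])]
handle [(0.8, [184.0, 197.2, 84.6, 76.9]), (0.19, [452.0, 213.1, 53.3, 36.1])]
index_knob [(0.65, [167.4, 195.3, 15.1, 59.9])]
index [(0.69, [167.2, 203.8, 13.4, 47.6])]
tilt_plate [(0.68, [186.6, 192.1, 85.8, 85.0]), (0.43, [451.0, 215.8, 54.0, 30.8])]
```

```bash
python3 - <<'E'
import cv2
t=cv2.imread("pics/top0.png"); s=cv2.imread("pics/scene0.png")
cv2.imwrite("pics/a.png",cv2.resize(t[150:350,140:540],(800,400),interpolation=cv2.INTER_CUBIC))
cv2.imwrite("pics/b.png",cv2.resize(s[160:310,340:540],(800,600),interpolation=cv2.INTER_CUBIC))
E
```

```text
(no output)
```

View pics/a.png

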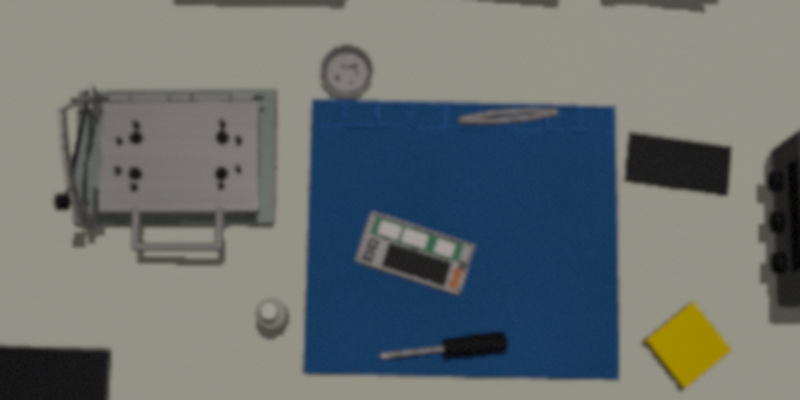

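View pics/b.png

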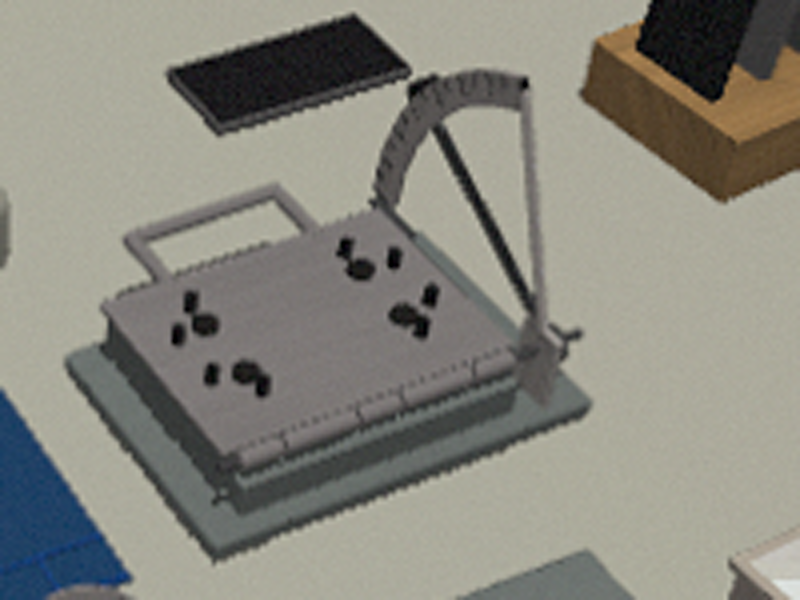

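View pics/scene0.png

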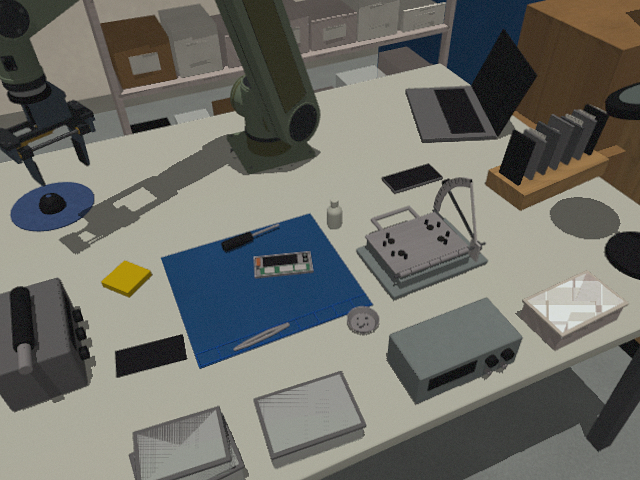

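The top view (2x crop, full pixel = crop/2 + (140,150)) shows the phone at about (347,276) full, the nest pads around (229,228), the handle bar around (229,273) and the knob at (171,250). In the scene view the knob is at (446,182) and the hinge end near (473,240). Next I'll refine these to subpixel.

```bash
cat > h.py <<'E'
import numpy as np,cv2
from workcell import status,cams,finder
def cam(n):
    f=cams.grab_frame(n); return f
def ray(f,uv):
    K=f["intrinsics"]; p=(np.asarray(uv,float)-K[:2,2])/K[0,0]; r=np.linalg.norm(p); ru=r
    for _ in range(30): ru=r/(1+f["k1"]*ru**2)
    d=np.append(p*(ru/r if r>0 else 1),1); return -f["R"].T@f["t"], f["R"].T@d
def onz(f,uv,z):
    o,d=ray(f,uv); return o+d*(z-o[2])/d[2]
def proj(f,X):
    c=f["R"]@np.asarray(X,float)+f["t"]; p=c[:2]/c[2]; p=p*(1+f["k1"]*(p@p)); K=f["intrinsics"]; return p*K[0,0]+K[:2,2]
def tri(obs):
    A=np.zeros((3,3));b=np.zeros(3);L=[]
    for f,uv in obs:
        o,d=ray(f,uv); d/=np.linalg.norm(d); P=np.eye(3)-np.outer(d,d); A+=P;b+=P@o
    X=np.linalg.solve(A,b); return X,[np.linalg.norm(proj(f,X)-uv) for f,uv in obs]
E
python3 - <<'E'
from h import *
T=cam("top");S=cam("scene")
g=T["color"].astype(float)
# phone: not-blue inside mat
hsv=cv2.cvtColor(T["color"],cv2.COLOR_RGB2HSV)
x0,y0,x1,y1=310,248,385,305
sub=T["color"][y0:y1,x0:x1]
big=cv2.resize(sub,None,fx=8,fy=8,interpolation=cv2.INTER_CUBIC).astype(int)
m=((big[:,:,2]-big[:,:,0])<45).astype(np.uint8)
m=cv2.morphologyEx(m,cv2.MORPH_CLOSE,np.ones((41,41)))
cs,_=cv2.findContours(m,0,2); c=max(cs,key=cv2.contourArea)
r=cv2.minAreaRect(c); bx=(cv2.boxPoints(r)+.5)/8-.5+[x0,y0]
W=np.array([onz(T,p,11) for p in bx]); print("phone corners",bx.round(1).tolist(),W[:,:2].round(1).tolist(),W.mean(0).round(1),[np.linalg.norm(W[i]-W[i-1]).round(1) for i in range(4)])
for i in range(4):
    d=W[i]-W[i-1]; print("edge yaw",np.degrees(np.arctan2(d[1],d[0])).round(1))
# nest dark blobs
def dark(f,box,th):
    x0,y0,x1,y1=box; s=f["color"][y0:y1,x0:x1].mean(2); b=cv2.resize(s,None,fx=6,fy=6,interpolation=cv2.INTER_CUBIC)
    n,l,st,ce=cv2.connectedComponentsWithStats((b<th).astype(np.uint8)); 
    return [((ce[i]+.5)/6-.5+[x0,y0],round(st[i,4]/36,1)) for i in range(1,n) if st[i,4]>60]
for n,f,box in(("T",T,(194,206,266,248)),("S",S,(378,215,455,262))):
    print(n,[(c.round(1).tolist(),a) for c,a in dark(f,box,80)])
print("knobT",[(c.round(1).tolist(),a) for c,a in dark(T,(163,242,180,260),70)])
print("knobS",[(c.round(1).tolist(),a) for c,a in dark(S,(440,175,456,190),70)])
t=T["color"].mean(2)
print(t[266:284,215:245].mean(1).round(0), t[266:284,210:218].mean(1).round(0),t[266:284,242:249].mean(1).round(0))
print("cols row262",t[258:268,200:258].mean(0).round(0))
E
```

```text
phone corners [[315.4, 280.8], [324.5, 253.4], [378.9, 271.5], [369.7, 298.9]] [[464.2, -68.4], [531.7, -88.9], [490.2, -221.0], [423.3, -199.5]] [ 477.4 -144.4   11. ] [np.float64(137.4), np.float64(70.6), np.float64(138.5), np.float64(70.2)]
edge yaw 72.7
edge yaw -16.9
edge yaw -107.5
edge yaw 162.2
T [([250.7, 216.7], np.float64(44.5)), ([207.6, 216.7], np.float64(47.2)), ([258.8, 219.8], np.float64(9.0)), ([199.2, 220.1], np.float64(8.8)), ([198.5, 235.0], np.float64(11.5)), ([250.2, 237.8], np.float64(43.1)), ([258.7, 234.4], np.float64(5.9)), ([207.1, 236.5], np.float64(34.6)), ([206.5, 243.1], np.float64(11.9))]
S [([440.9, 216.8], np.float64(9.9)), ([428.3, 225.0], np.float64(53.7)), ([438.1, 224.1], np.float64(18.8)), ([447.2, 233.5], np.float64(20.9)), ([389.5, 238.7], np.float64(55.6)), ([442.1, 239.5], np.float64(55.8)), ([384.1, 243.2], np.float64(18.3)), ([402.5, 253.9], np.float64(56.2)), ([392.5, 253.2], np.float64(19.7)), ([380.1, 258.4], np.float64(36.4)), ([448.4, 259.4], np.float64(27.0))]
knobT [([177.8, 248.5], np.float64(26.0)), ([171.1, 250.3], np.float64(50.7))]
knobS [([440.6, 177.1], np.float64(7.6)), ([445.8, 182.0], np.float64(32.8)), ([454.8, 180.7], np.float64(5.5)), ([451.0, 180.8], np.float64(3.1)), ([440.4, 188.8], np.float64(2.5))]
[143. 143. 143. 142. 135. 119. 107. 104. 101. 112. 131. 133. 115.  91.
  80.  90. 114. 134.] [126. 128. 130. 128. 121. 110. 106. 105.  99. 104. 116. 115.  96.  79.
  81. 103. 130. 141.] [132. 132. 133. 132. 126. 115. 107. 102.  99. 110. 129. 137. 129. 104.
  82.  80. 101. 129.]
cols row262 [ 93.  93.  92.  92.  92.  94. 100. 106. 100.  83.  71.  75.  85.  91.
  92.  93.  92.  92.  92.  92.  92.  92.  92.  92.  92.  92.  92.  92.
  93.  93.  94.  95.  95.  95.  95.  95.  95.  95.  95.  94.  95.  95.
  95.  95.  94.  94.  92.  92. 100. 106. 101.  94.  93.  95.  98. 100.
 102. 102.]
```

```bash
cat > fit.py <<'E'
from h import *
from scipy.optimize import least_squares
T=cam("top");S=cam("scene")
print("campos",ray(T,(320,240))[0].round(),ray(S,(320,240))[0].round())
P=np.array([onz(S,p,59) for p in [(428.3,225.0),(389.5,238.7),(442.1,239.5),(402.5,253.9)]])
print(P.round(1).tolist(),P.mean(0))
C=P.mean(0)
d=(P[0]-P[1]+P[2]-P[3]); print("yaw hinge axis from S",np.degrees(np.arctan2(d[1],d[0]))-90, np.linalg.norm(P[0]-P[1]),np.linalg.norm(P[0]-P[2]))
# top: darkness weighted centroid
g=T["color"].mean(2)[206:248,196:262]; w=np.clip(110-g,0,None); yy,xx=np.mgrid[206:248,196:262]
# only above plate background
print("bg",np.median(g), "C top", onz(T,((w*xx).sum()/w.sum(),(w*yy).sum()/w.sum()),61).round(1), "S->T proj",proj(T,C))
Q=np.array([onz(T,p,60) for p in [(250.7,216.7),(207.6,216.7),(250.2,237.8),(207.1,236.5)]]);print(Q.round(1).tolist(),Q.mean(0).round(1))
K,res=tri([(T,(171.1,250.3)),(S,(445.8,182.0))]);print("knob tri",K.round(1),res)
h1,h2=onz(T,(214,273.7),52.5),onz(T,(245,273.9),52.5); print("handle",h1,h2)
E
python3 fit.py
```

```text
campos [ 266.  -94. 1429.] [1354. -429.  914.]
[[552.8, 186.2, 59.0], [555.7, 82.4, 59.0], [608.3, 187.3, 59.0], [611.0, 83.8, 59.0]] [581.94829701 134.93500491  59.        ]
yaw hinge axis from S 1.5409667455479052 103.8159085498482 55.55018310835031
bg 115.66666666666667 C top [580.2 144.1  61. ] S->T proj [230.86075946 226.9143041 ]
[[607.6, 88.5, 60.0], [605.7, 192.4, 60.0], [556.2, 87.2, 60.0], [557.3, 190.6, 60.0]] [581.7 139.7  60. ]
knob tri [507.8 254.6 130.4] [np.float64(0.974270615781487), np.float64(0.977753962293588)]
handle [469.50081172 170.32045837  52.5       ] [470.85851978  96.5932772   52.5       ]
```

```bash
cat > idx.py <<'E'
from h import *
from scipy.optimize import least_squares
T=cam("top");S=cam("scene")
a=np.radians(1.5)
R=np.array([[np.cos(a),-np.sin(a),0],[np.sin(a),np.cos(a),0],[0,0,1]])
for n,f,uv,C in(("S",S,(445.8,182.0),(581.9,134.9)),("T",T,(171.1,250.3),(581.7,139.7)),("Tavg",T,(171.1,250.3),(581.8,137.3)),("Savg",S,(445.8,182.0),(581.8,137.3))):
    o,d=ray(f,uv); C0=np.array([*C,0]); o=R.T@(o-C0); d=R.T@d
    X=o+d*(120-o[1])/d[1]; v=X-[72.5,120,50]; print(n,X.round(1),"r",np.hypot(v[0],v[2]).round(1),"ang",np.degrees(np.arctan2(v[2],-v[0])).round(2))
    r=least_squares(lambda t:proj(f,C0+R@[72.5-162*np.cos(t[0]),120,50+162*np.sin(t[0])])-uv,[.6]); print("  fit",np.degrees(r.x).round(2),r.fun.round(2))
    for A in (30,40,50,60):
        t=np.radians(A);print("   ",A,proj(f,C0+R@[72.5-162*np.cos(t),120,50+162*np.sin(t)]).round(1))
    print("   hinge",proj(f,C0+R@[72.5,112,50]).round(1), "handle", proj(f,C0+R@[72.5-182,0,52.5]).round(1),[proj(f,C0+R@[72.5-182,s*50,52.5]).round(1).tolist() for s in(1,-1)])
E
python3 idx.py
```

```text
S [-72.1 120.  129.5] r 165.0 ang 28.8
  fit [29.39] [0.88 0.8 ]
    30 [447.  182.5]
    40 [452.6 178. ]
    50 [459.2 175.4]
    60 [466.8 174.9]
   hinge [475.8 246.3] handle [390.4 213.5] [[408.3, 207.5], [372.1, 219.7]]
T [-69.  120.  126.2] r 160.7 ang 28.3
  fit [28.78] [-0.21  0.07]
    30 [170.6 249.4]
    40 [168.3 240.3]
    50 [166.4 229.5]
    60 [165.1 217.5]
   hinge [184.9 199.2] handle [228.1 272.9] [[207.2, 272.9], [249.2, 272.9]]
Tavg [-70.8 120.  135.2] r 166.7 ang 30.75
  fit [29.12] [ 0.74 -0.23]
    30 [171.6 249.4]
    40 [169.4 240.2]
    50 [167.5 229.5]
    60 [166.1 217.5]
   hinge [185.9 199.1] handle [229.1 272.9] [[208.2, 272.9], [250.2, 272.9]]
Savg [-74.9 120.  126.8] r 166.2 ang 27.52
  fit [28.37] [1.23 1.07]
    30 [447.8 182.2]
    40 [453.4 177.7]
    50 [460.1 175.1]
    60 [467.7 174.6]
   hinge [476.7 246. ] handle [391.2 213.2] [[409.1, 207.2], [373.0, 219.4]]
```

Cradle: nest at about (582,137), yaw about 1.5°, index about 29°. The phone is at about (477,-144) with its long axis at 72.6°. Both fit the given sizes, so I'm moving.

Request:
{"api": "apply_moves", "payload": {
  "increments": [
    [1,0.0215,0.0322,-0.009,0,0,4.2],
    [1,0.0215,0.0322,-0.009,0,0,4.2],
    [1,0.0215,0.0322,-0.009,0,0,4.2],
    [1,0.0215,0.0322,-0.009,0,0,4.2],
    [1,0.0215,0.0322,-0.009,0,0,4.2]
  ],
  "newtons": 12
}}

```text
time_s: 1.42
ee_pos: [327.7, -369.0, 187.5]
ee_rot: [180.0, -0.0, 43.6]
force: [1.4, 0.0, -0.1]
gripper_width: 91.2
gripper_force: 0.0
```

Request:
{"api": "apply_moves", "payload": {
  "increments": [
    [1,0.0215,0.0322,-0.009,0,0,4.2],
    [1,0.0215,0.0322,-0.009,0,0,4.2],
    [1,0.0215,0.0322,-0.009,0,0,4.2],
    [1,0.0215,0.0322,-0.009,0,0,4.2],
    [1,0.0215,0.0322,-0.009,0,0,4.2]
  ]
}}

```text
time_s: 1.83
ee_pos: [435.4, -207.8, 142.7]
ee_rot: [179.9, 0.0, 64.6]
force: [0.6, -0.7, -0.4]
gripper_width: 91.1
gripper_force: 0.0
```

Request:
{"api": "apply_moves", "payload": {
  "increments": [
    [1,0.0215,0.0322,-0.009,0,0,4.2],
    [1,0.0215,0.0322,-0.009,0,0,3.9],
    [1,0,0,0,0,0,0],
    [1,0,0,0,0,0,0]
  ]
}}

```text
time_s: 2.17
ee_pos: [478.1, -143.5, 124.3]
ee_rot: [-179.9, 0.0, 72.8]
force: [-0.0, -0.7, 0.5]
gripper_width: 91.1
gripper_force: 0.0
```

```bash
python3 - <<'E'
from h import *
S=cam("scene"); im=cv2.imread("pics/scene0.png")[:,:,::-1]
x0,y0,x1,y1=244,242,322,286
b=cv2.resize(np.ascontiguousarray(im[y0:y1,x0:x1]),None,fx=8,fy=8,interpolation=cv2.INTER_CUBIC).astype(int)
m=((b[:,:,2]-b[:,:,0])<30).astype(np.uint8); m=cv2.morphologyEx(m,cv2.MORPH_CLOSE,np.ones((25,25)))
cs,_=cv2.findContours(m,0,2); c=max(cs,key=cv2.contourArea)[:,0]
W=np.array([onz(S,(p+.5)/8-.5+[x0,y0],10)[:2] for p in c],np.float32)
print(cv2.minAreaRect(W),cv2.boundingRect(c))
E
```

```text
((480.38494873046875, -150.09228515625), (133.63409423828125, 72.62251281738281), 72.66249084472656) (74, 73, 484, 219)
```

Request:
{"api": "apply_moves", "payload": {
  "increments": [
    [1,0,-0.0035,-0.03,0,0,0],
    [1,0,0,-0.03,0,0,0],
    [1,0,0,-0.025,0,0,0],
    [1,0,0,-0.01,0,0,0],
    [1,0,0,0,0,0,0]
  ]
}}

```text
time_s: 2.63
ee_pos: [475.5, -149.4, 28.2]
ee_rot: [-179.7, 0.0, 72.4]
force: [-0.9, -0.1, 0.5]
gripper_width: 91.4
gripper_force: 0.0
```

Request:
{"api": "apply_moves", "payload": {
  "increments": [
    [1,0.002,0.002,-0.005,0,0,0],
    [1,0,0,0,0,0,0]
  ]
}}

```text
time_s: 2.8
ee_pos: [480.5, -147.2, 25.6]
ee_rot: [179.9, -0.0, 72.5]
force: [0.5, 0.4, 0.2]
gripper_width: 91.1
gripper_force: 0.0
```

```bash
python3 - <<'E'
from h import *
P=[]
for _ in range(6): cams.grab_frame("top"); P.append(status.state()["ee_pos"])
print(np.round(P,1).tolist(),np.mean(P,0))
E
```

```text
[[480.5, -147.1, 25.9], [480.5, -147.0, 26.0], [480.4, -146.9, 26.0], [480.3, -146.8, 25.8], [480.2, -146.7, 25.7], [480.0, -146.6, 25.5]] [ 480.31969749 -146.87243583   25.80333386]
```

Request:
{"api": "apply_moves", "payload": {
  "increments": [
    [1,-0.002,0,-0.003,0,0,0],
    [1,0,0,0,0,0,0],
    [0.3,0,0,0,0,0,0],
    [0,0,0,0,0,0,0],
    [0,0,0,0,0,0,0]
  ]
}}

```text
time_s: 3.52
ee_pos: [477.5, -146.5, 22.1]
ee_rot: [180.0, -0.0, 72.5]
force: [-1.5, -0.2, 6.1]
gripper_width: 74.3
gripper_force: 2.7
```

Request:
{"api": "apply_moves", "payload": {
  "increments": [
    [0,0,0,0,0,0,0],
    [0,0,0,0,0,0,0],
    [0,0,0,0,0,0,0]
  ]
}}

```text
time_s: 3.77
ee_pos: [477.6, -146.5, 22.1]
ee_rot: [180.0, 0.0, 72.6]
force: [-0.4, 0.2, 6.1]
gripper_width: 63.8
gripper_force: 13.4
```

Request:
{"api": "apply_moves", "payload": {
  "increments": [
    [0,0,0,0.008,0,0,0],
    [0,0,0,0.02,0,0,0],
    [0,0,0,0.03,0,0,0],
    [0,0,0,0.03,0,0,0],
    [0,0,0,0.02,0,0,0]
  ]
}}

```text
time_s: 4.18
ee_pos: [478.1, -146.7, 132.3]
ee_rot: [179.9, 0.0, 72.5]
force: [0.7, -0.6, -0.8]
gripper_width: 64.0
gripper_force: 12.0
```

Request:
{"api": "apply_moves", "payload": {
  "increments": [
    [0,0.012,0.033,0,0,0,2.3],
    [0,0.012,0.033,0,0,0,2.3],
    [0,0.012,0.033,0,0,0,2.3],
    [0,0.012,0.033,0,0,0,2.3],
    [0,0.012,0.033,0,0,0,2.3]
  ]
}}

```text
time_s: 4.6
ee_pos: [537.4, 20.0, 129.9]
ee_rot: [-180.0, 0.0, 84.1]
force: [-0.1, 0.7, -0.2]
gripper_width: 63.8
gripper_force: 12.0
```

Request:
{"api": "apply_moves", "payload": {
  "increments": [
    [0,0.012,0.033,0,0,0,2.3],
    [0,0.012,0.033,0,0,0,2.3],
    [0,0.012,0.033,0,0,0,2.3],
    [0,0.0075,0.0205,0,0,0,0.5],
    [0,0,0,0,0,0,0]
  ]
}}

```text
time_s: 5.02
ee_pos: [582.3, 142.1, 129.6]
ee_rot: [179.9, -0.1, 91.7]
force: [0.4, -0.3, -0.8]
gripper_width: 64.0
gripper_force: 12.0
```

```bash
python3 - <<'E'
from h import *
P=[]
T=cam("top");S=cam("scene")
for _ in range(3): cams.grab_frame("top"); s=status.state(); P.append(s["ee_pos"])
print(np.round(P,1).tolist(),s["ee_rot"],s["force"],s["gripper_width"],s["gripper_force"])
a=cv2.resize(T["color"][170:310,150:310],None,fx=4,fy=4,interpolation=cv2.INTER_CUBIC)[:,:,::-1]
cv2.imwrite("pics/c.png",a[:,:800])
b=cv2.resize(S["color"][160:310,340:500],(640,600),interpolation=cv2.INTER_CUBIC)[:,:,::-1]
cv2.imwrite("pics/d.png",b)
E
```

```text
[[580.3, 137.6, 129.4], [580.3, 137.1, 129.5], [580.4, 136.8, 129.7]] [-1.79947567e+02  3.06860987e-02  9.13830532e+01] [-0.06975667 -0.02617138 -1.25233757] 64.30856337348415 11.995917409658432
```

View pics/d.png

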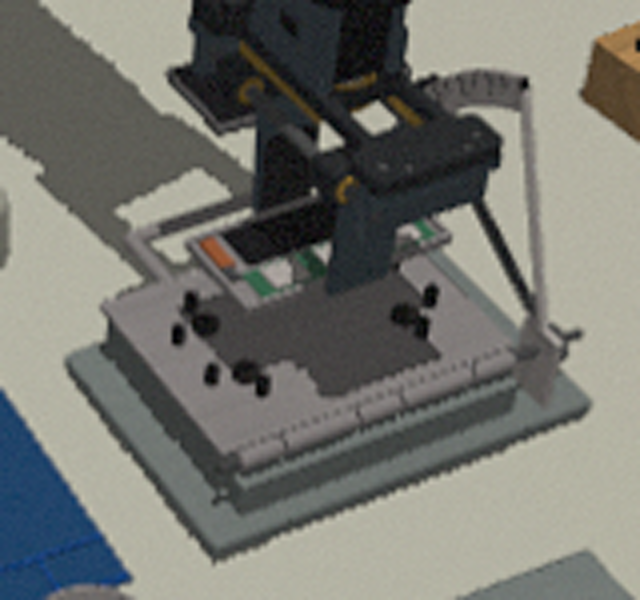

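Scene crop: the phone is held level above the nest, its left end at about (190–250, 240–305) and its right corner at (448,235) in the 4x crop. I'll overlay where it would appear if it were directly above the nest.

```bash
cat > ov.py <<'E'
from h import *
import sys
def overlay(f,C,zb,yaw,box,size,cols=((0,0,255),(0,255,255))):
    x0,y0,x1,y1=box; k=size[0]/(x1-x0)
    im=cv2.resize(f["color"][y0:y1,x0:x1],size,interpolation=cv2.INTER_CUBIC)[:,:,::-1].copy()
    a=np.radians(yaw);ex=np.array([np.cos(a),np.sin(a)]);ey=np.array([-ex[1],ex[0]])
    for z,c in((zb+8,cols[0]),(zb,cols[1])):
        P=[proj(f,[*(np.array(C)+sx*32*ex+sy*66*ey),z]) for sx,sy in((1,1),(1,-1),(-1,-1),(-1,1))]
        P=((np.array(P)-[x0,y0]+.5)*k-.5).round().astype(int); cv2.polylines(im,[P],True,c,1)
    return im
E
python3 - <<'E'
from ov import *
T=cam("top");S=cam("scene"); s=status.state(); z=s["ee_pos"][2]-19.2; print(s["ee_pos"],s["ee_rot"])
A=overlay(S,(581.9,134.9),z,1.5,(375,190,475,240),(800,400))[:300]
B=overlay(T,(581.7,139.7),z,1.5,(180,195,280,245),(800,400))[:300]
cv2.imwrite("pics/e.png",np.vstack([A,B]))
E
```

```text
[580.6959661  136.79288685 129.84277085] [-1.79980931e+02  1.34429023e-02  9.13602728e+01]
```

View pics/e.png

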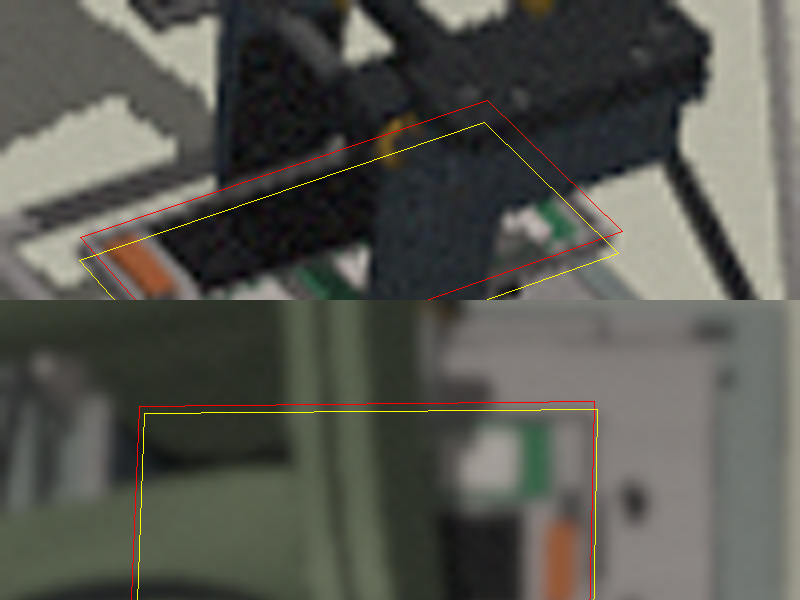

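The overlay fits to about 1 px. The phone looks about 1–2 mm short in x and about right in y. I'll correct that, lower to just above the posts and check again.

Request:
{"api": "apply_moves", "payload": {
  "increments": [
    [0,0.0013,0.0005,-0.012,0,0,0.1],
    [0,0,0,-0.012,0,0,0],
    [0,0,0,-0.01,0,0,0],
    [0,0,0,0,0,0,0],
    [0,0,0,0,0,0,0]
  ]
}}

```text
time_s: 5.78
ee_pos: [581.8, 138.0, 94.8]
ee_rot: [-179.9, 0.0, 91.5]
force: [0.1, 0.4, -0.4]
gripper_width: 64.0
gripper_force: 12.0
```

```bash
python3 - <<'E'
from ov import *
T=cam("top");S=cam("scene"); cam("top");T=cam("top"); s=status.state(); z=s["ee_pos"][2]-19.2; print(s["ee_pos"],s["ee_rot"])
A=overlay(S,(581.9,134.9),z,1.5,(375,203,475,253),(800,400))[:340]
B=overlay(T,(581.7,139.7),z,1.5,(180,205,280,255),(800,400))[:260]
cv2.imwrite("pics/f.png",np.vstack([A,B]))
E
```

```text
[582.8708835  138.55024294  96.39067551] [ 1.79916370e+02 -1.46923104e-02  9.15471838e+01]
```

View pics/f.png

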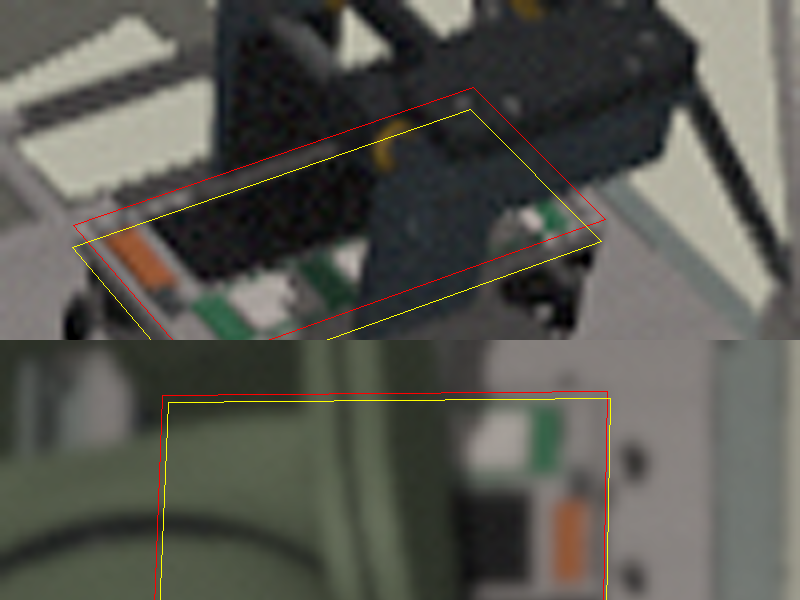

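Phone outline coincides with the nest outline in both views (corners within ~0.5 px). Lowering gently.

Request:
{"api": "apply_moves", "payload": {
  "increments": [
    [0,0,0,-0.004,0,0,0],
    [0,0,0,-0.004,0,0,0],
    [0,0,0,-0.002,0,0,0],
    [0,0,0,-0.002,0,0,0],
    [0,0,0,0,0,0,0]
  ]
}}

```text
time_s: 6.4
ee_pos: [582.0, 138.4, 83.1]
ee_rot: [-179.9, 0.0, 91.6]
force: [0.4, -0.8, -0.4]
gripper_width: 64.0
gripper_force: 12.0
```

Request:
{"api": "apply_moves", "payload": {
  "increments": [
    [0,0,0,-0.002,0,0,0],
    [0,0,0,0,0,0,0],
    [0,0,0,0,0,0,0]
  ]
}}

```text
time_s: 6.65
ee_pos: [582.3, 138.4, 81.7]
ee_rot: [-180.0, 0.0, 91.5]
force: [0.4, -0.5, -1.2]
gripper_width: 63.9
gripper_force: 12.0
```

Request:
{"api": "apply_moves", "payload": {
  "increments": [
    [0,0,0,-0.0015,0,0,0],
    [0,0,0,-0.001,0,0,0],
    [0,0,0,0,0,0,0],
    [0,0,0,0,0,0,0]
  ]
}}

```text
time_s: 6.98
ee_pos: [582.3, 138.5, 79.2]
ee_rot: [-180.0, 0.0, 91.5]
force: [0.4, -0.5, -1.0]
gripper_width: 64.1
gripper_force: 12.0
```

Request:
{"api": "apply_moves", "payload": {
  "increments": [
    [0,0,0,-0.001,0,0,0],
    [0,0,0,0,0,0,0],
    [0,0,0,0,0,0,0]
  ]
}}

```text
time_s: 7.23
ee_pos: [582.3, 138.5, 78.2]
ee_rot: [-180.0, 0.0, 91.6]
force: [0.3, -0.7, -0.8]
gripper_width: 63.8
gripper_force: 12.0
```

Request:
{"api": "apply_moves", "payload": {
  "increments": [
    [0,0,0,-0.001,0,0,0],
    [0,0,0,0,0,0,0],
    [0,0,0,0,0,0,0]
  ]
}}

```text
time_s: 7.48
ee_pos: [582.5, 138.5, 78.1]
ee_rot: [180.0, -0.0, 91.6]
force: [-0.6, 0.1, 6.1]
gripper_width: 63.8
gripper_force: 12.0
```

Resting on the pads at the expected height. Letting go.

Request:
{"api": "apply_moves", "payload": {
  "increments": [
    [0.5,0,0,0.0005,0,0,0],
    [0.8,0,0,0,0,0,0],
    [0.8,0,0,0,0,0,0],
    [0.8,0,0,0,0,0,0],
    [0.8,0,0,0,0,0,0]
  ]
}}

```text
time_s: 7.9
ee_pos: [582.3, 138.4, 77.5]
ee_rot: [-180.0, 0.0, 91.5]
force: [-0.1, -0.5, 0.1]
gripper_width: 82.0
gripper_force: 0.0
```

Request:
{"api": "apply_moves", "payload": {
  "increments": [
    [0.8,0,0,0.01,0,0,0],
    [0.8,0,0,0.02,0,0,0],
    [0.8,0,0,0.03,0,0,0],
    [0.5,-0.03,0,0.03,0,0,0],
    [0,-0.04,0,0,0,0,0]
  ]
}}

```text
time_s: 8.32
ee_pos: [518.4, 139.5, 173.3]
ee_rot: [179.2, -0.2, 91.5]
force: [1.0, 0.4, 0.8]
gripper_width: 71.5
gripper_force: 0.0
```

Request:
{"api": "apply_moves", "payload": {
  "increments": [
    [-0.1,-0.038,0,0,0,0,0],
    [-0.1,0,0,0,0,0,0],
    [-0.1,0,0,0,0,0,0]
  ]
}}

```text
time_s: 8.57
ee_pos: [473.2, 138.4, 168.2]
ee_rot: [180.0, -0.0, 91.6]
force: [-0.1, 0.1, 0.6]
gripper_width: 51.7
gripper_force: 0.0
```

```bash
python3 - <<'E'
from ov import *
T=cam("top");S=cam("scene"); s=status.state(); print(s["ee_pos"],s["ee_rot"],s["gripper_width"])
A=overlay(S,(581.9,134.9),59,1.5,(375,203,475,278),(533,400))
B=overlay(T,(581.7,139.7),59,1.5,(180,190,280,290),(267,267))
B=cv2.copyMakeBorder(B,0,133,0,0,cv2.BORDER_CONSTANT)
cv2.imwrite("pics/g.png",np.hstack([A,B]))
E
```

```text
[476.12477092 138.73687694 168.19601919] [ 1.79836999e+02 -3.25795311e-02  9.15561325e+01] 43.76016398519432
```

View pics/g.png

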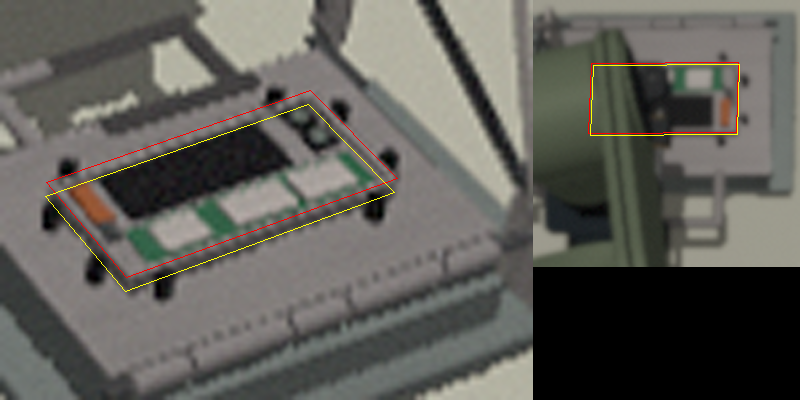

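The phone lies flat between the posts. Next, the handle: expected at about (472.6, 135.5, 52.5).

Request:
{"api": "apply_moves", "payload": {
  "increments": [
    [-0.1,-0.002,-0.003,-0.035,0,0,0],
    [-0.1,0,0,-0.035,0,0,0],
    [-0.1,0,0,-0.025,0,0,0],
    [-0.1,0,0,-0.012,0,0,0],
    [-0.1,0,0,0,0,0,0]
  ]
}}

```text
time_s: 9.08
ee_pos: [472.6, 135.0, 57.3]
ee_rot: [-179.7, 0.1, 91.5]
force: [-0.6, 0.7, -0.4]
gripper_width: 40.9
gripper_force: 0.0
```

Request:
{"api": "apply_moves", "payload": {
  "increments": [
    [-0.1,0,0,-0.006,0,0,0],
    [-0.1,0,0,0,0,0,0],
    [-0.1,0,0,0,0,0,0]
  ]
}}

```text
time_s: 9.33
ee_pos: [474.1, 135.7, 54.9]
ee_rot: [179.9, -0.0, 91.5]
force: [-0.4, 0.3, 0.6]
gripper_width: 41.2
gripper_force: 0.0
```

Request:
{"api": "apply_moves", "payload": {
  "increments": [
    [-0.1,-0.001,0,-0.002,0,0,0],
    [-0.4,0,0,0,0,0,0],
    [-0.6,0,0,0,0,0,0],
    [-0.75,0,0,0,0,0,0],
    [-0.85,0,0,0,0,0,0]
  ],
  "newtons": 20
}}

```text
time_s: 9.75
ee_pos: [472.1, 135.5, 52.5]
ee_rot: [180.0, -0.0, 91.6]
force: [0.5, -0.2, 0.6]
gripper_width: 17.3
gripper_force: 0.0
```

Request:
{"api": "apply_moves", "payload": {
  "increments": [
    [-1,0,0,0,0,0,0],
    [-1,0,0,0,0,0,0],
    [-1,0,0,0,0,0,0]
  ]
}}

```text
time_s: 10.0
ee_pos: [472.0, 135.5, 52.4]
ee_rot: [180.0, -0.0, 91.5]
force: [0.3, 1.0, 1.4]
gripper_width: 9.5
gripper_force: 20.0
```

Bar gripped (9.5 mm) at (472.0,135.5,52.4), which matches. Next, the arc increments.

```bash
python3 - <<'E'
import numpy as np
p=np.radians(.79+np.array([0,.5,1.5,3,5,7,9,11,13,15,17,19,21,23,25,26.5,27.5,29]))
x=-182*np.cos(p);z=182*np.sin(p)
print(np.c_[np.degrees(p[1:])-.79,np.diff(x)*np.cos(np.radians(1.5)),np.diff(x)*np.sin(np.radians(1.5)),np.diff(z)].round(2))
E
```

```text
[[5.00e-01 3.00e-02 0.00e+00 1.59e+00]
 [1.50e+00 1.00e-01 0.00e+00 3.17e+00]
 [3.00e+00 2.50e-01 1.00e-02 4.76e+00]
 [5.00e+00 5.30e-01 1.00e-02 6.33e+00]
 [7.00e+00 7.50e-01 2.00e-02 6.31e+00]
 [9.00e+00 9.70e-01 3.00e-02 6.28e+00]
 [1.10e+01 1.19e+00 3.00e-02 6.24e+00]
 [1.30e+01 1.41e+00 4.00e-02 6.20e+00]
 [1.50e+01 1.62e+00 4.00e-02 6.14e+00]
 [1.70e+01 1.83e+00 5.00e-02 6.08e+00]
 [1.90e+01 2.05e+00 5.00e-02 6.01e+00]
 [2.10e+01 2.25e+00 6.00e-02 5.94e+00]
 [2.30e+01 2.46e+00 6.00e-02 5.86e+00]
 [2.50e+01 2.66e+00 7.00e-02 5.77e+00]
 [2.65e+01 2.13e+00 6.00e-02 4.26e+00]
 [2.75e+01 1.48e+00 4.00e-02 2.81e+00]
 [2.90e+01 2.31e+00 6.00e-02 4.17e+00]]
```

Request:
{"api": "apply_moves", "payload": {
  "increments": [
    [-1,0,0,0.0016,-0.013,0.5,0],
    [-1,0.0001,0,0.0032,-0.026,1.0,0],
    [-1,0.0003,0,0.0048,-0.039,1.5,0],
    [-1,0.0005,0,0.0063,-0.052,2.0,0],
    [-1,0.0008,0,0.0063,-0.052,2.0,0]
  ]
}}

```text
time_s: 10.42
ee_pos: [473.6, 135.5, 74.6]
ee_rot: [-172.9, -0.0, 91.6]
force: [0.4, -0.2, -3.0]
gripper_width: 9.5
gripper_force: 20.0
```

Request:
{"api": "apply_moves", "payload": {
  "increments": [
    [-1,0.001,0,0.0063,-0.052,2.0,0],
    [-1,0.0012,0,0.0062,-0.052,2.0,0],
    [-1,0,0,0,0,0,0]
  ]
}}

```text
time_s: 10.67
ee_pos: [475.8, 135.6, 87.2]
ee_rot: [-168.8, -0.0, 91.5]
force: [-1.1, 1.0, -1.5]
gripper_width: 9.6
gripper_force: 20.0
```

Request:
{"api": "apply_moves", "payload": {
  "increments": [
    [-1,0.0014,0,0.0062,-0.052,2.0,0],
    [-1,0.0016,0.0001,0.0061,-0.052,2.0,0],
    [-1,0.0018,0.0001,0.0061,-0.052,2.0,0],
    [-1,0.002,0,0.006,-0.052,2.0,0],
    [-1,0.0023,0.0001,0.0059,-0.052,2.0,0]
  ]
}}

```text
time_s: 11.08
ee_pos: [484.7, 135.8, 117.0]
ee_rot: [-158.9, -0.0, 91.5]
force: [-0.4, 0.6, -2.0]
gripper_width: 9.4
gripper_force: 20.0
```

Request:
{"api": "apply_moves", "payload": {
  "increments": [
    [-1,0.0025,0.0001,0.0059,-0.052,2.0,0],
    [-1,0.0027,0,0.0058,-0.052,2.0,0],
    [-1,0.0021,0.0001,0.0043,-0.039,1.5,0],
    [-1,0.0015,0,0.0028,-0.026,1.0,0],
    [-1,0,0,0,0,0,0]
  ]
}}

```text
time_s: 11.5
ee_pos: [493.3, 136.0, 135.6]
ee_rot: [-152.4, -0.0, 91.5]
force: [-1.9, 0.7, -0.9]
gripper_width: 9.3
gripper_force: 20.0
```

```bash
python3 - <<'E'
from ov import *
for _ in range(3): T=cam("top");
S=cam("scene"); s=status.state(); p=s["ee_pos"]; print(p,s["ee_rot"],s["force"],s["gripper_width"],"tilt",np.degrees(np.arcsin((p[2]+.1-50)/182))-.79)
for n in("top","scene"): print([(round(b["score"],2),b["rect"]) for b in finder.boxes_of("index_knob",n)][:2])
im=cv2.resize(S["color"][160:260,355:488],(798,600),interpolation=cv2.INTER_CUBIC)[:,:,::-1]
cv2.imwrite("pics/h.png",im)
E
```

```text
[493.34783791 136.05133811 135.67477839] [-1.52521847e+02 -2.98100444e-02  9.15464703e+01] [-0.44600322  1.39545317 -1.03691359] 9.450069489912279 tilt 27.32806527944338
[(0.26, [448.6, 216.6, 58.4, 31.9])]
[(0.65, [451.1, 188.6, 20.7, 48.4])]
```

View pics/h.png

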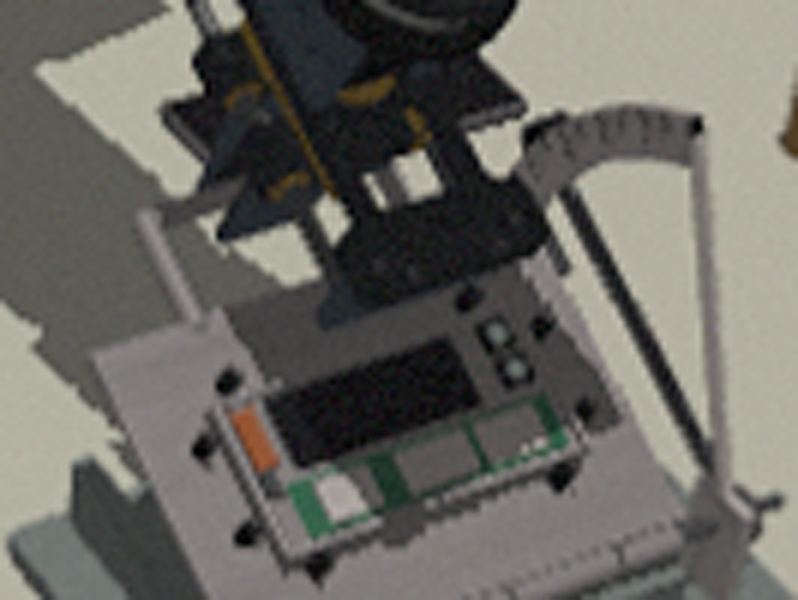

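Plate held at about 27.3° with the phone seated. In the crop the index arm runs (565,190)–(710,465) and the plate's +y edge is left of it, nearly parallel. I'll measure the arm's direction from its image line, which doesn't depend on the translation bias.

```bash
cat > arm.py <<'E'
from h import *
S=cam("scene"); a=np.radians(1.5)
ey=np.array([-np.sin(a),np.cos(a),0]); ex=np.array([np.cos(a),np.sin(a),0])
def ang(p,q):
    n=np.cross(ray(S,p)[1],ray(S,q)[1]); d=np.cross(n,ey); 
    if d@ex>0:d=-d
    return np.degrees(np.arctan2(d[2],-d@ex))
def arm(im,r0,r1,pa,pb,w=4):
    g=im.mean(2);pts=[]
    for r in range(r0,r1):
        xc=pa[0]+(r-pa[1])*(pb[0]-pa[0])/(pb[1]-pa[1]); c=np.arange(int(xc)-w,int(xc)+w+2); v=g[r,c]; wt=np.clip(np.percentile(v,70)-20-v,0,None)
        if wt.sum()>0: pts.append(((wt*c).sum()/wt.sum(),r))
    pts=np.array(pts); k=np.polyfit(pts[:,1],pts[:,0],1); res=pts[:,0]-np.polyval(k,pts[:,1]); ok=abs(res)<.6
    k=np.polyfit(pts[ok,1],pts[ok,0],1); print("n",ok.sum(),"rms",res[ok].std().round(2))
    return (np.polyval(k,r0),r0),(np.polyval(k,r1),r1)
E
python3 - <<'E'
from arm import *
im0=cv2.imread("pics/scene0.png")
for im,nm in((im0,"old"),(S["color"],"new")):
    for r0,r1 in((194,234),(194,216),(214,234)):
        p,q=arm(im,r0,r1,(355+565/6,160+190/6),(355+710/6,160+465/6)); print(nm,p,q,ang(p,q).round(2))
E
```

```text
n 40 rms 0.11
old (np.float64(450.2836705625169), 194) (np.float64(471.3041359788243), 234) 28.39
n 22 rms 0.09
old (np.float64(450.23809439150455), 194) (np.float64(461.9126922899515), 216) 27.95
n 20 rms 0.12
old (np.float64(460.82937310240294), 214) (np.float64(471.26365498579594), 234) 28.75
n 40 rms 0.12
new (np.float64(450.2830126843848), 194) (np.float64(471.3126873837441), 234) 28.38
n 22 rms 0.09
new (np.float64(450.241142820215), 194) (np.float64(461.91071791026513), 216) 27.96
n 20 rms 0.13
new (np.float64(460.83313476191563), 214) (np.float64(471.27377893413137), 234) 28.72
```

```bash
python3 - <<'E'
from arm import *
g=cv2.GaussianBlur(S["color"],(0,0),.6).mean(2)
for r in range(206,246,3):
    xc=int(355+(545+(r*6-960-270)*(690-545)/240)/6); print(r,xc-6,g[r,xc-6:xc+8].round().astype(int).tolist())
im=cv2.resize(S["color"][195:250,430:485],(600,600),interpolation=cv2.INTER_CUBIC)[:,:,::-1]
cv2.imwrite("pics/i.png",im)
E
```

```text
206 440 [67, 72, 92, 101, 124, 128, 128, 126, 123, 143, 166, 171, 173, 172]
209 442 [68, 68, 77, 114, 125, 127, 127, 135, 150, 168, 174, 174, 173, 165]
212 444 [48, 50, 67, 95, 122, 126, 125, 138, 164, 171, 172, 173, 174, 163]
215 445 [26, 43, 62, 72, 94, 117, 125, 132, 154, 170, 173, 172, 174, 173]
218 447 [70, 69, 68, 68, 76, 113, 127, 139, 164, 170, 172, 172, 174, 164]
221 449 [67, 68, 68, 67, 74, 96, 126, 153, 167, 172, 172, 172, 172, 145]
224 451 [70, 68, 68, 66, 77, 115, 135, 150, 168, 172, 173, 173, 165, 112]
227 453 [42, 57, 66, 72, 96, 121, 136, 162, 172, 173, 174, 171, 145, 83]
230 454 [65, 73, 70, 76, 114, 125, 131, 154, 169, 172, 173, 174, 165, 112]
233 456 [126, 124, 124, 124, 125, 126, 139, 164, 171, 172, 172, 171, 150, 101]
236 458 [125, 125, 124, 125, 124, 130, 151, 166, 172, 172, 174, 165, 125, 71]
239 460 [123, 124, 123, 123, 124, 122, 121, 144, 165, 171, 161, 128, 94, 78]
242 462 [123, 123, 124, 124, 123, 120, 116, 121, 108, 91, 84, 81, 89, 110]
245 464 [126, 127, 126, 124, 125, 108, 92, 86, 84, 85, 84, 82, 84, 104]
```

View pics/i.png

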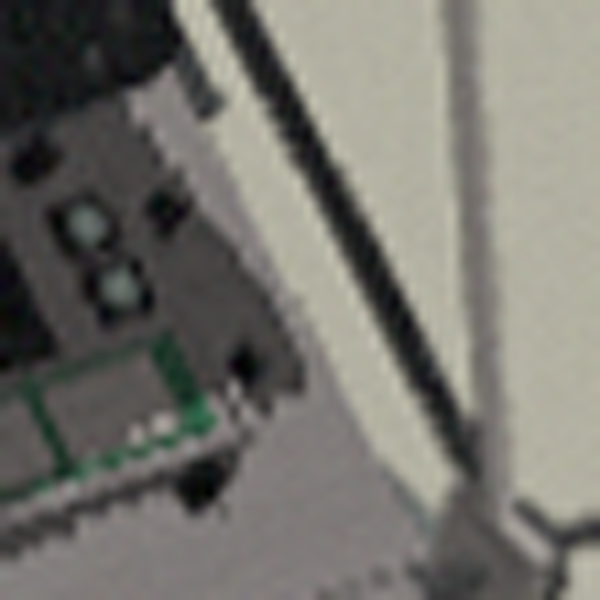

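```bash
python3 - <<'E'
from arm import *
import arm as A
r=np.arange(209,237,3)
x=[449.9,451.4,452.7,454.4,455.8,457.9,459.5,460.7,462.4,464]
k,c=np.polyfit(r,x,1,cov=True); print(k,c[0,0]**.5)
for y in(0.5,1.5,2.5):
    a=np.radians(y); A.ey=np.array([-np.sin(a),np.cos(a),0]); A.ex=np.array([np.cos(a),np.sin(a),0])
    print(y,"plate",A.ang((np.polyval(k,209),209),(np.polyval(k,236),236)),"arm",A.ang((450.28,194),(471.3,234)))
for sl in(k[0]+.004,):
    print(A.ang((450,209),(450+27*sl,236))-A.ang((450,209),(450+27*k[0],236)))
E
```

```text
[  0.52787879 339.4169697 ] 0.007093757521648292
0.5 plate 26.43600501690761 arm 27.010710680851897
1.5 plate 27.86300324443468 arm 28.394744046635438
2.5 plate 29.246372407704726 arm 29.73644494784874
-0.31507483543769865
```

Relative to the plate's edge the arm reads about 27.9°, and the knob in the top view gives about 28.8°. I'll raise by 1° to about 28.3°.

Request:
{"api": "apply_moves", "payload": {
  "increments": [
    [-1,0.0015,0,0.0028,-0.026,1.0,0],
    [-1,0,0,0,0,0,0],
    [-1,0,0,0,0,0,0],
    [-1,0,0,0,0,0,0]
  ]
}}

```text
time_s: 12.28
ee_pos: [495.1, 136.1, 138.8]
ee_rot: [-151.5, -0.0, 91.5]
force: [-1.9, -0.3, -1.3]
gripper_width: 9.1
gripper_force: 20.0
```

```bash
python3 - <<'E'
from h import *
Z=[]
for i in range(8):
    T=cam("top"); s=status.state(); p=s["ee_pos"]; Z.append(np.degrees(np.arcsin((p[2]+.1-50)/182))-.79)
print(np.round(Z,2),p,s["ee_rot"],s["force"],s["gripper_width"],s["time_s"])
E
```

```text
[28.44 28.45 28.46 28.45 28.47 28.47 28.47 28.47] [495.12452802 136.06679365 138.85790596] [-1.51490672e+02 -4.13638198e-02  9.15395580e+01] [-1.97724798  1.070999   -0.9071316 ] 9.56431167164903 12.6833
```

```bash
python3 -c "
from workcell import env
print(env.job_done())"
```

```text
the job is handed in; nothing more can be done
None
```

The phone lies flat in the nest between the posts, and the arm is still holding the plate steady at about 28.5° by its handle; I read the index arm at 27.9–28.8°, so the match is good to about half a degree. The job is handed in.

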